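# Hold a sprung cage cover just below its balance point

### The arm

A 6-joint arm with a two-finger parallel gripper is mounted at the origin on a cart in front of the work surface, level with it; the furniture and walls round the work are solid. World frame = base frame: x ahead of the robot, y to its left, z up, the work surface at z = 0. Lengths are in m, angles in rad, forces in N, time in s.
With the tool pointing down it reaches from about 0.35 to 0.725 m from the base axis. Payload 6 kg.
Tool frame: the origin (TCP) lies where the fingers leave the gripper's body, on its centre line; the fingertips stand 73 mm ahead of it and the grasp point (between the pads) lies 54 mm ahead of it (env.tip_extent is the distance from the TCP to the fingertips, in m); x points along the fingers, y is the direction in which the jaws open and shut, and the axes are right-handed (so a half turn about x gives the same grasp; the last joint's range is limited). The gripper opens to 85 mm and grips with 20 to 120 N. Pads are 22 mm wide; open, the fingers measure 114 mm over their backs; the gripper's body (76 mm by 85 mm) begins 54 mm behind the grasp point. The pads swing forward as they close: fully open they stand 13 mm farther back than shut.
Start: joints at [1.552, 0.04, 0.085, 0, -1.615, -0.334], TCP at [0.207, 0.563, 0.304] pointing down, gripper open.
Joint ranges: [-2.56, 2.56], [-1.29, 2.01], [-1.08, 1.49], [-3.29, 1.98], [-2.81, -0.18], [-2.99, 2.99]. Speed limits (rad/s): [2.57, 2.57, 3.01, 3.14, 3.14, 3.14].

### API

Orientations are given as a unit quaternion [x, y, z, w].
In Python, from plant import monitor, optics, ticket, env gives the robot as it stands.
- The arm moves only by the tool send_rows, never from a script. Its arguments are lists of equal length, an entry for each row: "offset": the shift along the tool's x, y, z in cm, a list of three; "rot": the turn, a rotation vector about the tool's x, y, z in rad, a list of three; "fingers": the opening, from -1 (shut) to 1 (fully open), so that 0 is half open. In form: {"offset": [[tx, ty, tz], ...], "rot": [[rx, ry, rz], ...], "fingers": [fingers, ...]}. A call has 1 to 12 rows; each row shifts and turns the pose as measured when the row begins, along the tool's axes as they then stand; what a row does not reach is not made up. A row lasts 1/12 s, in which the tool goes at most 41.7 mm and 7.16 degrees, less where a joint would pass 70% of its speed; a pose out of reach is approached as far as the arm can. A call is refused whole if a number of a shift passes 4.17 or a number of a turn 0.125, either way. A call with a gripper value outside its range is refused whole. The fingers move at their own pace and stop on an object; "grip_force" is the grip in N (left out, the last holds). Time passes only in rows, so rows that do not move let the fingers close. It gives the time, the measured TCP pose, the force and the opening at its end, in the units of the state.
- monitor.state(): the state, without advancing time (a new reading comes with each control period).
- optics.get_image(name): name is "side" or "top"; returns the picture (400x640x3 uint8, red, green, blue); there is no depth.
- optics.get_calibration(name): a dict with "K" (3x3 intrinsics, pixels), "k1" (the pictures are not rectified: a ray, as slopes to the right and down, at radius r is drawn at 1 + k1 r^2 times it, then the intrinsics apply), "R" (3x3) and "t" (3): a world point X has camera coordinates R X + t. Camera axes: x right, y down, z forward; pixel columns grow to the right and rows downward; lengths in m; the calibration is good to about 2 mm. A picture is of the moment at which its call begins. get_calibration takes no time and is no camera call.
- ticket.hand_in(): hands the job in, once; it reports no verdict.
The state is a dict: "time_s": time; "qpos": joint angles; "dq": joint speeds; "joint_efforts": joint torques, N m; "tcp_pos": TCP position; "eef_rot": TCP orientation; "ft_force": force on the tool from outside, world axes, zero at the start; "moment": the same for the moment, N m; "opening": finger opening in m.
Only numpy, scipy, OpenCV 4.12 (cv2) and the standard library are available. Lean on these libraries where they do the work, as an engineer would, in place of code of your own. Each camera call takes 0.05 s, during which the arm holds its last target. There are 200 camera calls.

### The job

Two parts cages with sprung grille covers stand on the bench; one holds the long barrel, the other the short round puck. Take the cover of the cage with the barrel by its handle bar and raise it about ten degrees past its balance point, where the spring wants to carry it up, without letting it fly to its upper stop; then ease it back and hold it five to ten degrees below the balance point, so that it rests on the gripper and would shut if released. Finish while still holding it there; keep the other cover shut and leave everything else in its place.

Things in the scene. Friction and masses are not known exactly. Their poses are not given: they have to be found in the camera images.
- cage_a: one of two identical open-topped sheet-metal parts cages with a grille cover, fixed to the bench; outside 160 deep (its x) x 200 wide (its y) x 75 high, walls and floor 5 thick, with 17 wide, 3 high mounting flanges at both sides; origin at the centre of the underside, x from the handle side to the hinge side, z up. In the start it stands anywhere within 10 cm and turned up to 0.3 rad, handle side towards the robot
- cage_b: the second cage, same as cage_a
- cover_a (a joint): angle of cage_a's cover in rad: 0 shut (level), grows as the handle side rises, upper stop at 1.45. Its weight (0.9 kg) is opposed by a torsion spring: BALANCE POINT AT 0.90 rad. Below it the cover falls shut by itself, above it the spring swings it up to the stop; it stays nowhere unaided. Force at the handle bar at most about 2 N either way (about 1.5 N to lift it from shut, less than 1 N near the balance point); very little friction. 10 degrees = 0.175 rad
- cover_b (a joint): the same for cage_b's cover; balance point at 0.90 rad too
- handle_a (a point): middle of the handle bar of cage_a's cover: a round bar 12 in diameter, 104 long between its two end arms (each 8 thick), parallel to the hinge axis (the cage's y), 205 from the hinge axis; shut, its middle is 81 above the bench, 45 in front of the cage's front wall, with free space above, below and between the bar and the cage. The point's axes turn with the cover
- handle_b (a point): the same for cage_b's cover
- hinge_a (a point): middle of the hinge axis of cage_a's cover, 81 above the bench over the rear wall of the cage; the axis is the cage's y
- hinge_b (a point): the same for cage_b
- barrel: loose turned barrel, a white cylinder with a black band, 45 in diameter and 150 long, lying on the floor inside one of the cages (either one), visible through the grille; origin under its middle as it first lies
- puck: loose short round unit, black with a white cap, 54 in diameter and 44 high, standing on the floor inside the other cage; origin at the centre of its underside
- tape_roll: bystander: roll of brown tape lying flat, 71 x 68 x 24; origin at the centre of its underside
- gauge: bystander: stepped steel plug gauge standing, 32 in diameter, 40 high; origin at the centre of its underside
- glue: bystander: small bottle standing beside the cages, 30 in diameter, 92 high; origin at the centre of its underside
Mind the look-alikes: they are no part of the job. Leave any orange look-alike of the puck alone.

How it is judged:
By the outcome, as a careful person would: the job done as asked, in the order asked, and still so for the second after the job is handed in, while the arm keeps its last pose, push and grip.
It also fails if it takes over 48 s, if anything falls off the work surface, if the arm or the gripper's body presses on something with over 40 N, if the wrist force passes 120 N, or if a joint passes its speed limit or range.

## Working session

There is one attempt and no reset: what is moved stays moved. The work goes in short steps, Python scripts to look and compute and a tool call to move; the robot and the scene stay as the last step left them, time stands still between calls to the robot, and variables do not carry over. Pictures are saved under pics/ and viewed, about 8 in all and at most 12, crops included, and the job is handed in when it is done.

Besides the shell and the picture viewer there is one more tool, called after ">>>" as name(argument=value, ...) on one line, values as JSON. send_rows: Moves the arm, as the interface text tells. Its arguments: {"type":"object","properties":{"offset":{"type":"array"},"rot":{"type":"array"},"fingers":{"type":"array"},"grip_force":{"type":"number"}},"required":["offset","rot","fingers"]}

```bash
ls; mkdir -p pics
python3 - <<'E'
from plant import monitor, optics, env
import cv2
print(monitor.state(), env.tip_extent)
for n in("top","side"):
    c=optics.get_calibration(n);print(n,c)
    cv2.imwrite(f"pics/{n}0.png",optics.get_image(n)[:,:,::-1])
E
```

```text
pics
{'time_s': 0.0, 'qpos': array([ 1.55168490e+00,  4.08309396e-02,  8.38061868e-02, -4.73333500e-04,
       -1.61547573e+00, -3.33698838e-01]), 'dq': array([ 0.00127584,  0.00085122, -0.000705  , -0.00122378,  0.00045834,
       -0.00042474]), 'joint_efforts': array([-1.94274529e-03, -3.68200278e+01,  3.47409403e+01,  6.93258718e+00,
       -5.46630094e-03, -6.04742070e-07]), 'tcp_pos': array([0.20716523, 0.56289518, 0.30286346]), 'eef_rot': array([-0.69606341,  0.12470532,  0.69620489,  0.1234628 ]), 'ft_force': array([ 0.57630692,  0.23821094, -0.3595524 ]), 'moment': array([-0.05612907, -0.02952473, -0.00260131]), 'opening': 0.08567337333553199} 0.0726
top {'K': array([[405.55311028,   0.        , 320.85041205],
       [  0.        , 405.55311028, 199.82736811],
       [  0.        ,   0.        ,   1.        ]]), 'k1': 0.023772886407663587, 'R': array([[ 0.02517322, -0.99966231, -0.00644815],
       [-0.9834249 , -0.02360474, -0.17977284],
       [ 0.17955993,  0.01086674, -0.98368702]]), 't': array([-0.00907418,  0.54855804,  1.05239533])}
side {'K': array([[496.08060559,   0.        , 323.03994258],
       [  0.        , 496.08060559, 198.61398633],
       [  0.        ,   0.        ,   1.        ]]), 'k1': -0.08730644180196745, 'R': array([[ 0.92966784, -0.3679699 ,  0.01777251],
       [-0.1945898 , -0.53144625, -0.82443902],
       [ 0.31281388,  0.76299609, -0.56567167]]), 't': array([-0.49854997,  0.16873077,  1.52900945])}
```

View pics/top0.png

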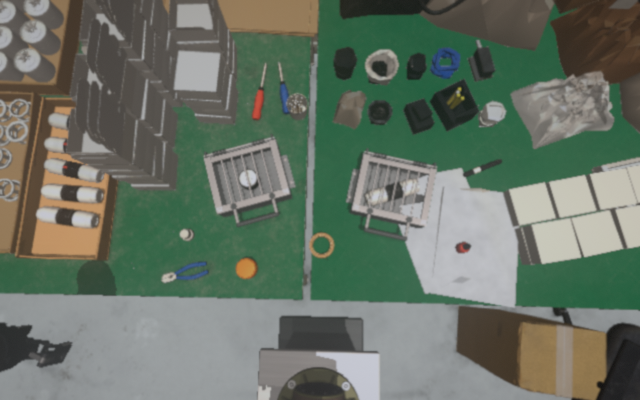

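View pics/side0.png

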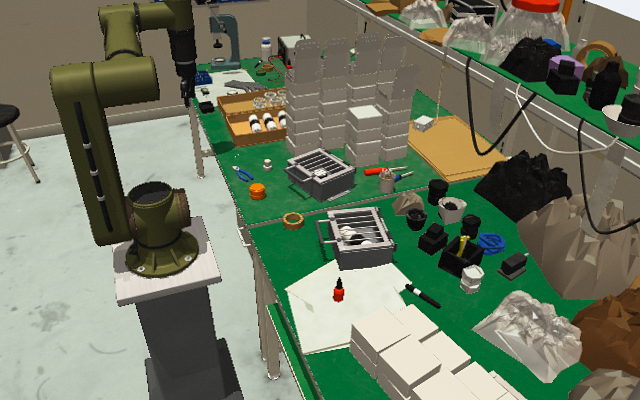

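The barrel is in the right-hand cage (top image, about (392,190)); the puck is in the left one, about (249,178). The handle bar of the barrel cage shows at about (385,235) in the top image. I'll zoom in on both views.

Run:
```python
import cv2,numpy as np
t=cv2.imread("pics/top0.png")[145:245,340:445]; s=cv2.imread("pics/side0.png")[200:275,310:400]
t=cv2.resize(t,None,fx=5,fy=5,interpolation=cv2.INTER_CUBIC)[:500,:525]
s=cv2.resize(s,None,fx=3,fy=3,interpolation=cv2.INTER_CUBIC)
o=np.zeros((500,800,3),np.uint8);o[:,:525]=t;o[:225,530:800]=s
cv2.imwrite("pics/c1.png",o)
```

```text
(no output)
```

View pics/c1.png

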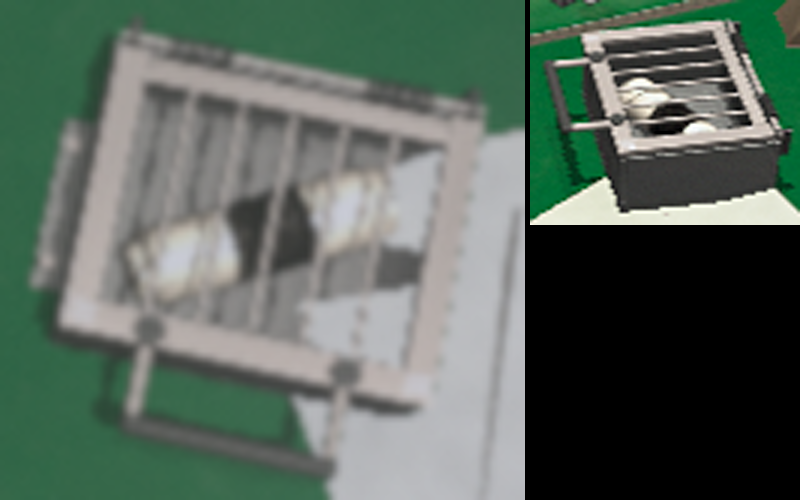

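The crop confirms the barrel is in this cage. The bar runs from about (365.2,229.6) to (406,238) in the top image, and from (317,222) to (321,242) in the side image. Next I'll measure its position.

```bash
cat > h.py <<'E'
import numpy as np, cv2
from plant import monitor, optics, env
from scipy.spatial.transform import Rotation as Ro
def ray(n,uv):
    c=optics.get_calibration(n); d=np.linalg.solve(c["K"],[*uv,1.])[:2]; p=d.copy()
    for _ in range(20): p=d/(1+c["k1"]*(p@p))
    return -c["R"].T@c["t"], c["R"].T@np.array([*p,1.])
def onz(n,uv,z):
    o,d=ray(n,uv); return o+d*(z-o[2])/d[2]
def proj(n,X):
    c=optics.get_calibration(n); q=c["R"]@X+c["t"]; p=q[:2]/q[2]; p=p*(1+c["k1"]*(p@p)); return (c["K"]@[*p,1])[:2]
def crop(uv): return (340+uv[0]/5-.4,145+uv[1]/5-.4)
E
python3 - <<'E'
from h import *
L=onz("top",crop((128,425)),.081);R=onz("top",crop((332,467)),.081)
print("bar",L,R,np.linalg.norm(R-L),"mid",(L+R)/2)
P=[onz("top",crop(p),.083) for p in((122,35),(480,110),(425,405),(60,328))]
P=np.array(P);print("cover",P,"centre",P.mean(0))
y=lambda d:np.arctan2(-d[0],d[1])
print("yaw bar",y(L-R),"rear",y(P[0]-P[1]),"front",y(P[3]-P[2]), "sides",[np.arctan2(d[1],d[0]) for d in (P[0]-P[3],P[1]-P[2])])
for e in((317.,221.3),(320.4,242)): print("side",onz("side",e,.081))
Rm=Ro.from_quat(monitor.state()["eef_rot"]).as_matrix();print(Rm)
E
```

```text
bar [ 0.46696669 -0.11323911  0.081     ] [ 0.44780458 -0.2187351   0.081     ] 0.1072221635552422 mid [ 0.45738563 -0.16598711  0.081     ]
cover [[ 0.6771024  -0.10862596  0.083     ]
 [ 0.63980372 -0.29923183  0.083     ]
 [ 0.48102362 -0.26684098  0.083     ]
 [ 0.51684933 -0.07718899  0.083     ]] centre [ 0.57869476 -0.18797194  0.083     ]
yaw bar -0.17967939949921602 rear -0.19324294409078827 front -0.18670232598896755 sides [np.float64(-0.1937109337595547), np.float64(-0.20123700929881136)]
side [ 0.46975299 -0.11303955  0.081     ]
side [ 0.4428802  -0.21088622  0.081     ]
[[-4.34632020e-04 -3.45561608e-01 -9.38395965e-01]
 [-1.51916674e-03 -9.38394742e-01  3.45561861e-01]
 [-9.99998752e-01  1.57577218e-03 -1.17109297e-04]]
```

```bash
cat >> h.py <<'E'
yaw=-.192; u=np.array([np.cos(yaw),np.sin(yaw),0]); v=np.array([-u[1],u[0],0]); zz=np.array([0,0,1.])
bar=np.array([.4567,-.1655,.081]); hinge=bar+.205*u
def Rt(a):
    x=np.sin(a)*u-np.cos(a)*zz; y=-(np.cos(a)*u+np.sin(a)*zz); return np.stack([x,y,np.cross(x,y)],1)
def barpos(q): return hinge+.205*(-np.cos(q)*u+np.sin(q)*zz)
def plan(p,R,N):
    s=monitor.state(); R0=Ro.from_quat(s["eef_rot"]); dr=(R0.inv()*Ro.from_matrix(R)).as_rotvec()
    D=np.array(p)-s["tcp_pos"]; print("D",D.round(4),"rot",dr.round(3))
    print([(R0*Ro.from_rotvec(dr*i/N)).inv().apply(D/N*100).round(2).tolist() for i in range(N)],[(dr/N).round(3).tolist()]*1)
E
python3 - <<'E'
from h import *
plan([.45,.2,.30],Rt(0),12)
E
```

```text
D [ 0.2428 -0.3629 -0.003 ] rot [ 1.41e+00 -1.00e-03 -1.00e-03]
[[0.03, 2.14, -2.94], [0.03, 1.78, -3.17], [0.03, 1.39, -3.36], [0.03, 0.99, -3.5], [0.03, 0.57, -3.59], [0.03, 0.15, -3.64], [0.03, -0.28, -3.63], [0.03, -0.7, -3.57], [0.03, -1.12, -3.46], [0.03, -1.51, -3.31], [0.02, -1.89, -3.11], [0.02, -2.24, -2.87]] [[0.117, -0.0, -0.0]]
```

>>> send_rows(offset=[[0,2.1,-2.9],[0,1.8,-3.2],[0,1.4,-3.4],[0,1.0,-3.5],[0,0.6,-3.6],[0,0.15,-3.6],[0,-0.3,-3.6],[0,-0.7,-3.6],[0,-1.1,-3.5],[0,-1.5,-3.3],[0,-1.9,-3.1],[0,-2.2,-2.9]], rot=[[0.117,0,0],[0.117,0,0],[0.117,0,0],[0.117,0,0],[0.117,0,0],[0.117,0,0],[0.117,0,0],[0.117,0,0],[0.117,0,0],[0.117,0,0],[0.117,0,0],[0.117,0,0]], fingers=[1,1,1,1,-0.3,-0.3,-0.3,-0.3,-0.3,-0.3,-0.3,-0.3], grip_force=20)

```text
time_s: 1.1
tcp_pos: [0.4448, 0.1818, 0.2969]
eef_rot: [-0.439, 0.56, 0.435, 0.552]
ft_force: [1.2, 0.6, -0.5]
opening: 0.0298
```

Run:
```python
from h import *
s=monitor.state();print(s["time_s"],s["tcp_pos"],s["qpos"],s["opening"])
plan(bar-.104*Rt(.5)[:,0]+[0,0,.08],Rt(.5),12)
```

```text
1.1 [0.44481057 0.1817533  0.29686082] [ 0.8113657  -0.27606741 -0.21854902  0.00347903 -1.64063391 -1.05001038] 0.029764626697693884
D [-0.0371 -0.3377 -0.0446] rot [-0.043 -0.024 -0.503]
[[0.41, -0.37, -2.8], [0.41, -0.34, -2.8], [0.42, -0.31, -2.81], [0.43, -0.28, -2.81], [0.44, -0.26, -2.81], [0.44, -0.23, -2.81], [0.44, -0.2, -2.81], [0.45, -0.17, -2.82], [0.45, -0.14, -2.82], [0.45, -0.11, -2.82], [0.44, -0.08, -2.82], [0.44, -0.06, -2.82]] [[-0.004, -0.002, -0.042]]
```

>>> send_rows(offset=[[0.4,-0.4,-2.8],[0.4,-0.3,-2.8],[0.4,-0.3,-2.8],[0.4,-0.3,-2.8],[0.4,-0.3,-2.8],[0.4,-0.2,-2.8],[0.4,-0.2,-2.8],[0.45,-0.2,-2.8],[0.45,-0.1,-2.8],[0.45,-0.1,-2.8],[0.4,-0.1,-2.8],[0.4,0,-2.8]], rot=[[0,0,-0.042],[0,0,-0.042],[0,0,-0.042],[0,0,-0.042],[0,0,-0.042],[0,0,-0.042],[0,0,-0.042],[0,0,-0.042],[0,0,-0.042],[0,0,-0.042],[0,0,-0.042],[0,0,-0.042]], fingers=[-0.3,-0.3,-0.3,-0.3,-0.3,-0.3,-0.3,-0.3,-0.3,-0.3,-0.3,-0.3])

```text
time_s: 2.1
tcp_pos: [0.395, -0.1699, 0.2517]
eef_rot: [-0.569, 0.433, 0.274, 0.644]
ft_force: [-0.9, 0.1, -0.1]
opening: 0.03
```

Run:
```python
from h import *
s=monitor.state();print(s["time_s"],s["tcp_pos"],s["qpos"],s["opening"])
plan(bar-.104*Rt(.5)[:,0],Rt(.5),6)
```

```text
2.1 [ 0.39496397 -0.16986596  0.2517206 ] [ 0.23523175 -0.92410549 -0.84605521  0.26826617 -1.20113496 -0.51788678] 0.02999928597356564
D [ 0.0128  0.0139 -0.0795] rot [-0.038 -0.046  0.018]
[[1.22, 0.52, 0.31], [1.22, 0.52, 0.3], [1.23, 0.51, 0.29], [1.23, 0.51, 0.29], [1.23, 0.5, 0.28], [1.24, 0.5, 0.27]] [[-0.006, -0.008, 0.003]]
```

>>> send_rows(offset=[[1.2,0.5,0.3],[1.2,0.5,0.3],[1.2,0.5,0.3],[1.2,0.5,0.3],[1.2,0.5,0.3],[1.2,0.5,0.3]], rot=[[-0.006,-0.008,0.003],[-0.006,-0.008,0.003],[-0.006,-0.008,0.003],[-0.006,-0.008,0.003],[-0.006,-0.008,0.003],[-0.006,-0.008,0.003]], fingers=[-0.3,-0.3,-0.3,-0.3,-0.3,-0.3])

```text
time_s: 2.6
tcp_pos: [0.4054, -0.1601, 0.1706]
eef_rot: [-0.568, 0.417, 0.297, 0.644]
ft_force: [-0.3, -1.4, -0.1]
opening: 0.0299
```

Run:
```python
from h import *
s=monitor.state();print(s["time_s"],s["tcp_pos"],s["qpos"],s["opening"])
plan(bar-.104*Rt(.5)[:,0],Rt(.5),3)
t=optics.get_image("top")[:,:,::-1];q=optics.get_image("side")[:,:,::-1]
o=np.hstack([cv2.resize(t[130:270,310:470],(400,350)),cv2.resize(q[140:300,260:420],(400,400))[:350]])
cv2.imwrite("pics/p2.png",o)
```

```text
2.6 [ 0.40540147 -0.16012203  0.17060273] [ 0.21899611 -0.90277856 -0.96562106  0.22386397 -1.04909279 -0.48851275] 0.0299164013401293
D [0.0024 0.0041 0.0017] rot [-0.011  0.001  0.005]
[[-0.02, -0.07, 0.15], [-0.02, -0.07, 0.15], [-0.02, -0.07, 0.15]] [[-0.004, 0.0, 0.002]]
```

View pics/p2.png

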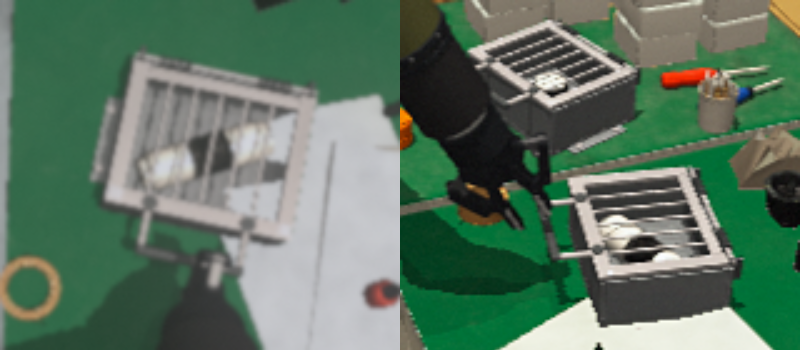

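The top crop shows the jaws over the bar's middle, slightly to its right, with the free ends between the arms. The side crop shows the fingers in line with the bar and clear of the cage, so I'm advancing along the tool axis.

>>> send_rows(offset=[[0.8,-0.05,0.1],[0.8,-0.05,0.1],[0.8,-0.05,0.1],[0.8,0,0.1],[0.8,0,0],[0.8,0,0],[0,0,0]], rot=[[-0.003,0,0],[-0.003,0,0],[-0.003,0,0],[0,0,0],[0,0,0],[0,0,0],[0,0,0]], fingers=[-0.3,-0.3,-0.3,-0.3,-0.3,-0.3,-0.3])

```text
time_s: 3.28
tcp_pos: [0.4337, -0.1593, 0.1268]
eef_rot: [-0.572, 0.415, 0.3, 0.64]
ft_force: [0.6, 0.5, -0.5]
opening: 0.0298
```

Run:
```python
from h import *
s=monitor.state();print(s["time_s"],s["tcp_pos"],s["qpos"],s["opening"],s["ft_force"],s["moment"])
plan(bar-.054*Rt(.5)[:,0],Rt(.5),1)
t=optics.get_image("top")[:,:,::-1];q=optics.get_image("side")[:,:,::-1]
o=np.hstack([cv2.resize(t[190:260,350:430],(400,350)),cv2.resize(q[190:260,290:370],(400,350))])
cv2.imwrite("pics/p3.png",o)
```

```text
3.2833 [ 0.43374026 -0.15929012  0.12677712] [ 0.19651459 -0.76434859 -0.98499591  0.23613923 -0.89043573 -0.49188073] 0.02982102679949332 [ 0.63329393  0.52589547 -0.51007425] [0.21054468 1.34605937 0.03107795]
D [-0.0025 -0.0013  0.0016] rot [0.002 0.002 0.005]
[[-0.25, 0.11, -0.17]] [[0.002, 0.002, 0.005]]
```

View pics/p3.png

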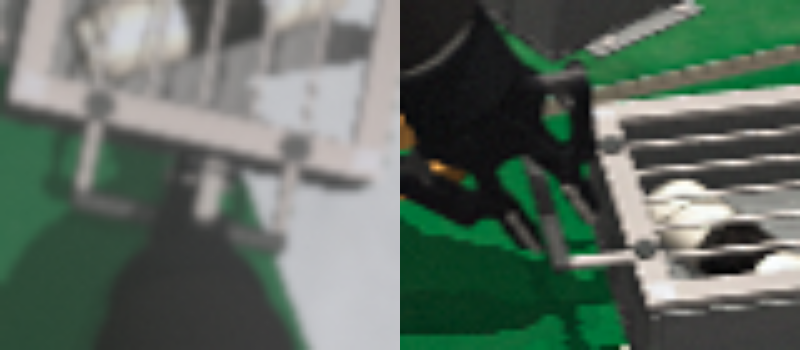

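The side crop shows the bar passing between the two fingers, near (525,225) and (580,200), and no contact force is reading. I'll close the fingers now.

>>> send_rows(offset=[[-0.1,0.05,0],[0,0,0],[0,0,0],[0,0,0],[0,0,0],[0,0,0]], rot=[[0,0,0],[0,0,0],[0,0,0],[0,0,0],[0,0,0],[0,0,0]], fingers=[-1,-1,-1,-1,-1,-1], grip_force=25)

```text
time_s: 3.88
tcp_pos: [0.4314, -0.1589, 0.1297]
eef_rot: [-0.571, 0.416, 0.3, 0.641]
ft_force: [2.6, -1.8, -2.0]
opening: 0.0113
```

```bash
cat >> h.py <<'E'
def show():
    s=monitor.state(); R=Ro.from_quat(s["eef_rot"]).as_matrix(); b=s["tcp_pos"]+.054*R[:,0]
    d=b-hinge; x=R[:,0]
    print("t",s["time_s"],"open",s["opening"].round(4),"F(u,v,z)",np.array([s["ft_force"]@u,s["ft_force"]@v,s["ft_force"][2]]).round(1),"M",s["moment"].round(2))
    print("q",np.arctan2(d[2],-d@u).round(4),"r",np.hypot(d[2],d@u).round(4),"v",(d@v).round(4),"a",np.arctan2(x@u,-x[2]).round(3), "j",s["qpos"].round(2))
    return s,R
E
python3 -c "
from h import *
show()"
```

```text
Traceback (most recent call last):
  File "h.py", line 25, in show
    print("t",s["time_s"],"open",s["opening"].round(4),"F(u,v,z)",np.array([s["ft_force"]@u,s["ft_force"]@v,s["ft_force"][2]]).round(1),"M",s["moment"].round(2))
                                 ^^^^^^^^^^^^^^^^^^
AttributeError: 'float' object has no attribute 'round'
```

```bash
sed -i 's/s\["opening"\].round(4)/round(s["opening"],4)/' h.py
cat >> h.py <<'E'
import json,os
def arc(q,N,dr=0):
    if not os.path.exists("ref.json"):
        s=monitor.state(); json.dump([list(s["tcp_pos"]),list(s["eef_rot"])],open("ref.json","w"))
    p0,r0=json.load(open("ref.json")); T=Ro.from_rotvec(v*q)
    plan(hinge+T.apply(np.array(p0)-hinge),(T*Ro.from_quat(r0)).as_matrix(),N)
E
python3 -c "
from h import *
show();arc(.24,8)"
```

```text
t 3.8833 open 0.0113 F(u,v,z) [ 2.9 -1.3 -2. ] M [-0.03  1.18 -0.22]
q 0.0069 r 0.2051 v 0.0017 a 0.504 j [ 0.2  -0.78 -0.98  0.23 -0.9  -0.49]
D [ 0.0179 -0.0035  0.0535] rot [ 0.   -0.    0.24]
[[-0.48, -0.52, 0.0], [-0.49, -0.51, 0.0], [-0.51, -0.49, 0.0], [-0.52, -0.48, 0.0], [-0.54, -0.46, 0.0], [-0.55, -0.45, 0.0], [-0.56, -0.43, 0.0], [-0.57, -0.41, 0.0]] [[0.0, -0.0, 0.03]]
```

>>> send_rows(offset=[[-0.53,-0.47,0],[-0.53,-0.47,0],[-0.53,-0.47,0],[-0.53,-0.47,0],[-0.53,-0.47,0],[-0.53,-0.47,0],[-0.53,-0.47,0],[-0.53,-0.47,0]], rot=[[0,0,0.03],[0,0,0.03],[0,0,0.03],[0,0,0.03],[0,0,0.03],[0,0,0.03],[0,0,0.03],[0,0,0.03]], fingers=[-1,-1,-1,-1,-1,-1,-1,-1])

```text
time_s: 4.55
tcp_pos: [0.4498, -0.1626, 0.1847]
eef_rot: [-0.516, 0.482, 0.377, 0.599]
ft_force: [1.6, -1.4, -2.4]
opening: 0.0108
```

```bash
python3 -c "
from h import *
show();arc(.5,10)"
```

```text
t 4.55 open 0.0108 F(u,v,z) [ 1.9 -1.  -2.4] M [-0.32  0.59 -0.24]
q 0.2539 r 0.2051 v 0.0017 a 0.258 j [ 0.12 -0.49 -0.62  0.08 -1.19 -0.33]
D [ 0.0323 -0.0062  0.0498] rot [0.002 0.001 0.255]
[[-0.4, -0.44, 0.0], [-0.41, -0.43, 0.0], [-0.42, -0.42, 0.0], [-0.43, -0.41, 0.0], [-0.44, -0.4, 0.0], [-0.45, -0.39, 0.0], [-0.46, -0.38, 0.0], [-0.47, -0.37, 0.0], [-0.48, -0.36, 0.0], [-0.49, -0.34, 0.0]] [[0.0, 0.0, 0.025]]
```

>>> send_rows(offset=[[-0.44,-0.4,0],[-0.44,-0.4,0],[-0.44,-0.4,0],[-0.44,-0.4,0],[-0.44,-0.4,0],[-0.44,-0.4,0],[-0.44,-0.4,0],[-0.44,-0.4,0],[-0.44,-0.4,0],[-0.44,-0.4,0]], rot=[[0,0,0.025],[0,0,0.025],[0,0,0.025],[0,0,0.025],[0,0,0.025],[0,0,0.025],[0,0,0.025],[0,0,0.025],[0,0,0.025],[0,0,0.025]], fingers=[-1,-1,-1,-1,-1,-1,-1,-1,-1,-1])

```text
time_s: 5.38
tcp_pos: [0.4826, -0.1691, 0.2342]
eef_rot: [-0.446, 0.548, 0.454, 0.543]
ft_force: [-1.5, -1.0, -0.8]
opening: 0.0109
```

```bash
python3 -c "
from h import *
show();arc(.75,10)
t=optics.get_image('top')[:,:,::-1];q=optics.get_image('side')[:,:,::-1]
cv2.imwrite('pics/p4.png',np.hstack([cv2.resize(t[130:270,310:470],(400,350)),cv2.resize(q[140:280,260:420],(400,350))]))"
```

```text
t 5.3833 open 0.0109 F(u,v,z) [-1.3 -1.2 -0.8] M [ 0.09  0.45 -0.13]
q 0.5048 r 0.2051 v 0.0015 a -0.013 j [ 0.05 -0.19 -0.25 -0.01 -1.52 -0.24]
D [ 0.0422 -0.008   0.04  ] rot [0.001 0.001 0.233]
[[-0.41, -0.42, 0.0], [-0.42, -0.41, 0.0], [-0.42, -0.4, 0.0], [-0.43, -0.39, 0.0], [-0.44, -0.38, 0.0], [-0.45, -0.37, 0.0], [-0.46, -0.36, 0.0], [-0.47, -0.35, 0.0], [-0.48, -0.34, 0.0], [-0.48, -0.33, 0.0]] [[0.0, 0.0, 0.023]]
```

View pics/p4.png

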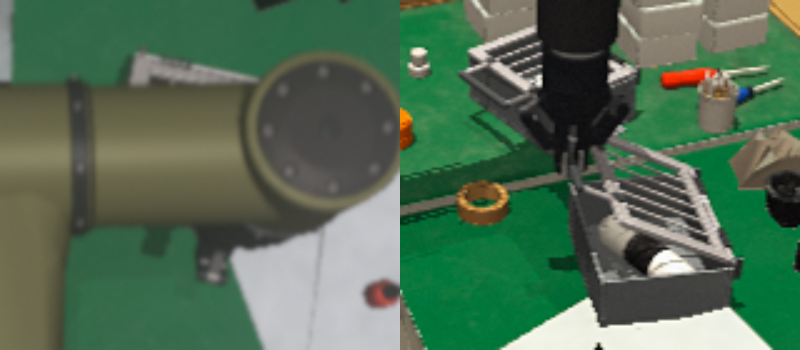

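The side crop shows the cover about half a radian up with the bar in the fingers; the other cover is still shut. The top view is blocked by the arm. I'm carrying on upward.

>>> send_rows(offset=[[-0.44,-0.39,0],[-0.44,-0.39,0],[-0.44,-0.39,0],[-0.44,-0.39,0],[-0.44,-0.39,0],[-0.44,-0.39,0],[-0.44,-0.39,0],[-0.44,-0.39,0],[-0.44,-0.39,0],[-0.44,-0.39,0]], rot=[[0,0,0.023],[0,0,0.023],[0,0,0.023],[0,0,0.023],[0,0,0.023],[0,0,0.023],[0,0,0.023],[0,0,0.023],[0,0,0.023],[0,0,0.023]], fingers=[-1,-1,-1,-1,-1,-1,-1,-1,-1,-1])

```text
time_s: 6.32
tcp_pos: [0.5238, -0.1772, 0.2731]
eef_rot: [-0.378, 0.597, 0.515, 0.486]
ft_force: [-1.5, 1.2, 0.3]
opening: 0.0107
```

```bash
python3 -c "
from h import *
show();arc(.95,8)"
```

```text
t 6.3167 open 0.0107 F(u,v,z) [-1.7  0.9  0.3] M [ 0.04 -0.05 -0.16]
q 0.7494 r 0.2052 v 0.0014 a -0.249 j [ 0.01  0.09  0.09 -0.05 -1.81 -0.21]
D [ 0.0414 -0.0077  0.0242] rot [0.001 0.    0.197]
[[-0.42, -0.44, 0.0], [-0.43, -0.42, 0.0], [-0.44, -0.41, 0.0], [-0.45, -0.4, 0.0], [-0.46, -0.39, 0.0], [-0.47, -0.38, 0.0], [-0.48, -0.37, 0.0], [-0.49, -0.36, 0.0]] [[0.0, 0.0, 0.025]]
```

>>> send_rows(offset=[[-0.45,-0.4,0],[-0.45,-0.4,0],[-0.45,-0.4,0],[-0.45,-0.4,0],[-0.45,-0.4,0],[-0.45,-0.4,0],[-0.45,-0.4,0],[-0.45,-0.4,0]], rot=[[0,0,0.024],[0,0,0.024],[0,0,0.024],[0,0,0.024],[0,0,0.024],[0,0,0.024],[0,0,0.024],[0,0,0.024]], fingers=[-1,-1,-1,-1,-1,-1,-1,-1])

```text
time_s: 6.98
tcp_pos: [0.5653, -0.1854, 0.2979]
eef_rot: [-0.319, 0.631, 0.559, 0.433]
ft_force: [-1.7, 0.6, -0.4]
opening: 0.0108
```

```bash
python3 -c "
from h import *
show();arc(1.075,6)"
```

```text
t 6.9833 open 0.0108 F(u,v,z) [-1.8  0.3 -0.4] M [-0.12 -0.65 -0.06]
q 0.9599 r 0.2053 v 0.0012 a -0.444 j [-0.02  0.34  0.4  -0.08 -2.06 -0.2 ]
D [ 0.027  -0.0048  0.0096] rot [-0.001 -0.002  0.128]
[[-0.34, -0.35, 0.01], [-0.35, -0.34, 0.01], [-0.35, -0.33, 0.01], [-0.36, -0.32, 0.01], [-0.37, -0.31, 0.01], [-0.37, -0.31, 0.01]] [[-0.0, -0.0, 0.021]]
```

>>> send_rows(offset=[[-0.36,-0.33,0],[-0.36,-0.33,0],[-0.36,-0.33,0],[-0.36,-0.33,0],[-0.36,-0.33,0],[-0.3,-0.28,0],[0,0,0]], rot=[[0,0,0.021],[0,0,0.021],[0,0,0.021],[0,0,0.021],[0,0,0.021],[0,0,0.018],[0,0,0]], fingers=[-1,-1,-1,-1,-1,-1,-1])

```text
time_s: 7.57
tcp_pos: [0.5928, -0.1907, 0.3081]
eef_rot: [-0.279, 0.651, 0.584, 0.397]
ft_force: [-1.7, 0.5, 2.1]
opening: 0.011
```

```bash
python3 -c "
from h import *
show();arc(1.075,1);arc(.77,12)
q=optics.get_image('side')[:,:,::-1]
cv2.imwrite('pics/p5.png',cv2.resize(q[140:260,280:410],(780,720))[:600])
for b in (1.0,1.075,1.15): print(b,[(proj('side',barpos(b)+s*.048*v)-[280,140])*6 for s in(1,-1)])"
```

```text
t 7.5667 open 0.011 F(u,v,z) [-1.7  0.1  2.1] M [ 0.08 -0.36 -0.16]
q 1.0858 r 0.2053 v 0.0011 a -0.569 j [-0.03  0.51  0.61 -0.11 -2.23 -0.2 ]
D [-0.0004  0.0005 -0.0006] rot [-0.003 -0.005  0.002]
[[0.08, 0.01, 0.04]] [[-0.003, -0.005, 0.002]]
D [-0.0641  0.0129 -0.0312] rot [-0.003 -0.005 -0.303]
[[0.51, 0.32, 0.0], [0.5, 0.33, 0.0], [0.5, 0.34, 0.0], [0.49, 0.36, 0.0], [0.48, 0.37, 0.0], [0.47, 0.38, 0.0], [0.46, 0.39, 0.0], [0.45, 0.4, 0.0], [0.44, 0.42, 0.0], [0.43, 0.43, 0.0], [0.42, 0.44, 0.0], [0.41, 0.45, 0.0]] [[-0.0, -0.0, -0.025]]
1.0 [array([411.93087157, 195.50172187]), array([458.67595898, 302.47458476])]
1.075 [array([439.05041892, 179.67109955]), array([487.39895086, 285.91122589])]
1.15 [array([467.21584322, 165.49511323]), array([517.20577468, 271.04127333])]
```

View pics/p5.png

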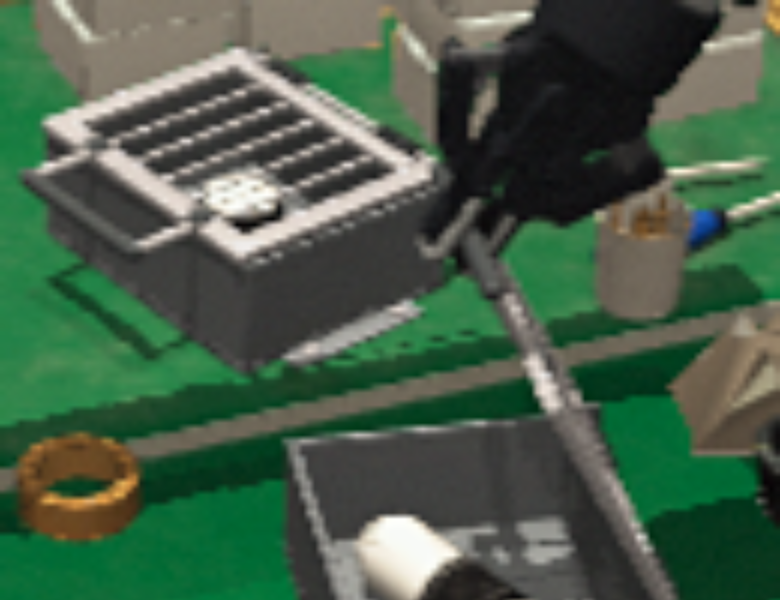

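The bar's near end shows at about (490,285). The prediction for 1.075 rad is (487,286), so the cover is about 10° past balance, and the other cover is still shut. Now I'll ease it back.

>>> send_rows(offset=[[0.46,0.39,0],[0.46,0.39,0],[0.46,0.39,0],[0.46,0.39,0],[0.46,0.39,0],[0.46,0.39,0],[0.46,0.39,0],[0.46,0.39,0],[0.46,0.39,0],[0.46,0.39,0],[0.46,0.39,0],[0.3,0.25,0]], rot=[[0,0,-0.025],[0,0,-0.025],[0,0,-0.025],[0,0,-0.025],[0,0,-0.025],[0,0,-0.025],[0,0,-0.025],[0,0,-0.025],[0,0,-0.025],[0,0,-0.025],[0,0,-0.025],[0,0,-0.015]], fingers=[-1,-1,-1,-1,-1,-1,-1,-1,-1,-1,-1,-1])

```text
time_s: 8.62
tcp_pos: [0.5262, -0.1774, 0.2759]
eef_rot: [-0.38, 0.598, 0.513, 0.485]
ft_force: [0.3, -1.4, -2.2]
opening: 0.0111
```

```bash
python3 -c "
from h import *
show();arc(.77,1)"
```

```text
t 8.6167 open 0.0111 F(u,v,z) [ 0.6 -1.3 -2.2] M [-0.18 -0.64 -0.06]
q 0.7676 r 0.2053 v 0.0014 a -0.248 j [ 0.01  0.1   0.1  -0.05 -1.81 -0.21]
D [ 0.0024 -0.0004  0.001 ] rot [-0.002 -0.006  0.019]
[[-0.16, -0.21, 0.0]] [[-0.002, -0.006, 0.019]]
```

>>> send_rows(offset=[[0,0,0],[0,0,0],[0,0,0],[0,0,0]], rot=[[0,0,0],[0,0,0],[0,0,0],[0,0,0]], fingers=[-1,-1,-1,-1])

```text
time_s: 8.95
tcp_pos: [0.5253, -0.1772, 0.2751]
eef_rot: [-0.381, 0.597, 0.512, 0.486]
ft_force: [-0.7, -0.0, -0.8]
opening: 0.0108
```

```bash
python3 -c "
from h import *
show();q=optics.get_image('side')[:,:,::-1]
cv2.imwrite('pics/p6.png',cv2.resize(q[160:260,280:410],(780,600)))
for b in (.7,.77,.84): print(b,[((proj('side',hinge+r*(-np.cos(b)*u+np.sin(b)*zz)+s*v)-[280,160])*6).round() for r,s in((.205,.052),(.205,-.052),(.16,-.1),(.16,.1))])
t=optics.get_image('top');t0=cv2.imread('pics/top0.png')[:,:,::-1];print(cv2.absdiff(t,t0)[195:280,150:265].mean())"
```

```text
t 8.95 open 0.0108 F(u,v,z) [-0.7 -0.2 -0.8] M [-0.14 -0.32 -0.07]
q 0.7621 r 0.2053 v 0.0014 a -0.244 j [ 0.01  0.09  0.09 -0.05 -1.81 -0.21]
0.7 [array([316., 149.]), array([360., 268.]), array([453., 371.]), array([361., 140.])]
0.77 [array([336., 129.]), array([381., 247.]), array([469., 355.]), array([376., 125.])]
0.84 [array([357., 110.]), array([404., 228.]), array([487., 340.]), array([392., 111.])]
3.5223529411764707
```

View pics/p6.png

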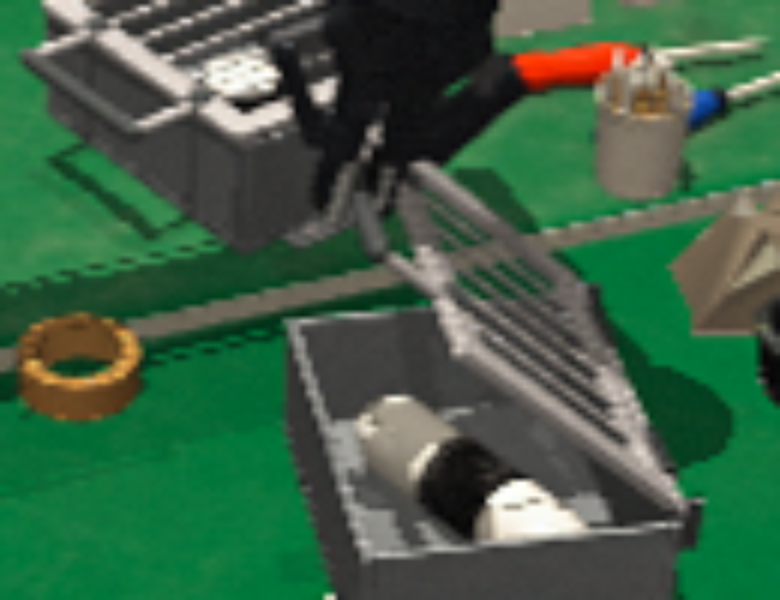

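The bar's near end is at about (378,250); the prediction for 0.77 rad is (381,247). The barrel is still in its cage and the other cover is shut, so I'm handing in.

```bash
python3 -c "
from plant import ticket
print(ticket.hand_in())"
```

```text
the job is handed in; nothing more can be done
None
```

I gripped the handle bar of the barrel cage's cover (the right-hand cage) and raised the cover to about 1.08 rad, roughly 10° past balance. I then eased it back and handed in while holding it at about 0.765 rad, about 7.7° below balance.

- **Cover angle:** the side camera agreed with the arm's position to within about 0.02 rad, at the top of the lift and in the final hold.
- **Forces and time:** force readings at the checks stayed under about 4 N, and the clock read about 9 s at hand-in.
- **Other items:** in the last side picture the other cover was shut, the barrel was still in its cage, and the tape roll had not moved. I did not check the glue bottle and gauge individually.
- **Failed checks:** none. The arm blocked the top view of the cage during the lift, so the angle checks rest on the side camera and arm position only.

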